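Load two red pods into the spring magazine

TASK

Push the two red drink pods, one after the other, upright and flat lid up, down past the yellow retaining lips into the spring-loaded pod magazine, so that both end up stacked inside, held below the lips, and let go. Leave the green pod where it stands.

Things in the scene. Friction and masses are not known exactly. Their poses are not given: they have to be found in the camera images.
- mouth (a point): Magazine axis at the flat underside of the two yellow lips, 130 mm above the worktop. z up, y from lip to lip. Lips: 24 mm wide in x, tips 15 mm either side of the axis, 45 degree slopes above, up to 17 mm over this point. A pod pressed straight down from above spreads them (each slides out 20 mm on a spring, about 10 N in all); they snap back once its lid is below this point.
- magazine: Fixed spring magazine, 147 mm tall; origin under its base plate, 96 (x) by 128 mm (y). Four 8 mm rods at x +-20.6, y +-24.5 mm guide the pods (about 7 mm play all round). Orange follower disc on a spring, 30 mm below the lips when empty, sinks 78 mm, pushes up 2 to 6 N. The +x and -x sides are open (41 mm free between rods, down to the base), so fingers holding a pod there can go down with it.
- pod_red_1_center (a point): Centre (22 mm above its underside) of a red drink pod: an upright round plastic capsule, 46 mm in diameter and 44 mm tall, with two silver bands and a silver lid on top, 30 g; z points up towards the lid. Stands on the worktop.
- pod_red_2_center (a point): Centre of the second red pod, the same in shape, size and look as the first.
- pod_green_center (a point): Centre of a green pod of the same shape and size (46 mm in diameter, 44 mm tall), a bystander that must stay where it is. The three pods stand in a row from left to right in any order, at least 75 mm between centres. Behind the way from pods to magazine stands a tall coffee grinder (x beyond 0.56 m, y from -0.13 to 0.07): pass in front of it.
Mind the look-alikes: they are no part of the job. Leave any purple look-alike of the part that bears pod_red_2_center alone.

How it is judged:
By the outcome, as a careful person would: the job done as asked, in the order asked, and still so for the second after the job is handed in, with the robot touching nothing.
It also fails if it takes over 54 s, if anything falls off the work surface, if the arm or the gripper's body presses on something with over 40 N, if the wrist force passes 120 N, or if a joint passes its speed limit or range.

ROBOT

A 7-joint arm with a two-finger parallel gripper is mounted at the origin on a cart in front of the work surface, level with it; the furniture and walls round the work are solid. World frame = base frame: x ahead of the robot, y to its left, z up, the work surface at z = 0. Lengths are in m, angles in rad, forces in N, time in s.
With the tool pointing down it reaches from about 0.35 to 0.9 m from the base axis. Payload 8.1 kg.
Tool frame: the origin (TCP) lies midway between the tips of the shut fingers; the grasp point (between the pads) lies arm.grasp_offset behind it (arm.grasp_offset is the distance from the TCP to the grasp point, in m); z points along the fingers, y is the line along which they close (so a half turn about z gives the same grasp; the last joint's range is limited). The gripper opens to 92 mm and grips with 3 to 60 N. Pads are 19 mm wide; open, the fingers measure 130 mm over their backs; the gripper's body (75 mm by 190 mm) begins 47 mm behind the grasp point.
Start: joints at [1.121, 0.434, 0.025, 1.573, -0.012, 1.134, -0.075], TCP at [0.212, -0.588, 0.227] pointing down, gripper open.
Joint ranges: [-2.62, 2.62], [-0.44, 2.09], [-1.27, 1.32], [0.08, 2.57], [-1.32, 4.46], [0.12, 2], [-2.74, 2.74]. Speed limits (rad/s): [2.22, 2.22, 3.01, 3.01, 3.14, 3.14, 3.14].

INTERFACE

Orientations are given as a rotation vector (axis times angle).
In Python, from cell import observe, imaging, arm gives the robot as it stands.
- The arm moves only by the tool apply_moves, never from a script. Its argument "commands" is a list of rows, each a list of 5 numbers: the opening in per cent of the stroke, from 0 (shut) to 100 (fully open), then the shift along the world's x, y, z in units of 0.06 m (1.0 is 0.06 m), then the turn about the world's z in units of 0.5 rad (1.0 is 0.5 rad). A call has 1 to 12 rows; each row shifts and turns the commanded pose from where the row before left it; what a row does not reach is not made up. A row lasts 1/8 s, in which the tool goes at most 62.5 mm and 10.7 degrees, less where a joint would pass 70% of its speed; a pose out of reach is approached as far as the arm can. A call with a number of a shift or a turn outside -1 to 1 is refused whole. A call with a gripper value outside its range is refused whole. The fingers move at their own pace and stop on an object; "newtons" is the grip in N (left out, the last holds). Time passes only in rows, so rows that do not move let the fingers close. It gives the time, the measured TCP pose, the force, the opening and the grip force at its end, in the units of the state.
- observe(): the state, without advancing time (a new reading comes with each control period).
- imaging.get_image(name): name is "side" or "top"; returns (picture, depth): 480x640x3 uint8, red, green, blue; 480x640 float32, m along the optical axis (not along the pixel's ray), 0 where there is no reading.
- imaging.camera_params(name): a dict with "camera_matrix" (3x3 intrinsics, pixels), "origin" and "rotation" of the camera in the world. Camera axes: x right, y up, looking along -z (the intrinsics and any distortion apply to the point x, -y, -z); pixel columns grow to the right and rows downward; lengths in m; the calibration is good to about 2 mm. A picture is of the moment at which its call begins. camera_params takes no time and is no camera call.
- arm.sign_off(): hands the job in; it is judged then, once.
The state is a dict: "clock": time; "joints": joint angles; "dq": joint speeds; "joint_efforts": joint torques, N m; "position": TCP position; "ee_rot": TCP orientation; "force": force on the tool from outside, world axes, zero at the start; "ft_torque": the same for the moment, N m; "width": opening from 0.0 (shut) to 1.0 (fully open); "gripper_force": force on a finger pad.
Only numpy, scipy, OpenCV 4.12 (cv2) and the standard library are available. Lean on these libraries where they do the work, as an engineer would, in place of code of your own. Each camera call takes 0.05 s, during which the arm holds its last target. There are 200 camera calls.

## Working session

There is one attempt and no reset: what is moved stays moved. The work goes in short steps, Python scripts to look and compute and a tool call to move; the robot and the scene stay as the last step left them, time stands still between calls to the robot, and variables do not carry over. Pictures are saved under pics/ and viewed, at most 10 in all, crops included, and the job is handed in when it is done.

Besides the shell and the picture viewer there is one more tool, called after "Call:" as name(argument=value, ...), one argument or row to a line, values as JSON. apply_moves: Moves the arm, as the interface text tells. Its arguments: {"type":"object","properties":{"commands":{"type":"array"},"newtons":{"type":"number"}},"required":["commands"]}

```bash
mkdir -p pics
cat > h.py <<'E'
from cell import observe, imaging, arm
import numpy as np, cv2
def cloud(n):
    im,d=imaging.get_image(n); p=imaging.camera_params(n)
    K=np.array(p["camera_matrix"]); v,u=np.mgrid[:480,:640]
    X=np.stack([(u-K[0,2])/K[0,0]*d,-(v-K[1,2])/K[1,1]*d,-d],-1)
    return im,d,X@np.array(p["rotation"]).T+np.array(p["origin"])
E
python3 - <<'E'
from h import *
for n in("top","side"):
    im,d,P=cloud(n); cv2.imwrite(f"pics/{n}0.png",im[...,::-1]); np.savez(f"{n}0.npz",im=im,d=d,P=P)
    print(imaging.camera_params(n))
print(arm.grasp_offset,observe())
E
```

```text
Traceback (most recent call last):
  File "h.py", line 7, in cloud
    return im,d,X@np.array(p["rotation"]).T+np.array(p["origin"])
                ~~~~~~~~~~~~~~~~~~~~~~~~~~~^~~~~~~~~~~~~~~~~~~~~~
ValueError: operands could not be broadcast together with shapes (480,640) (3,)
```

```bash
sed -i 's/np.array(p\["rotation"\]).T/cv2.Rodrigues(np.array(p["rotation"],float))[0].T/' h.py
python3 - <<'E'
from h import *
for n in("top","side"):
    im,d,P=cloud(n); cv2.imwrite(f"pics/{n}0.png",im[...,::-1]); np.savez(f"{n}0.npz",im=im,d=d,P=P)
    print(imaging.camera_params(n))
print(arm.grasp_offset,observe())
E
```

```text
{'camera_matrix': array([[466.1312459 ,   0.        , 314.74751096],
       [  0.        , 466.1312459 , 243.14974189],
       [  0.        ,   0.        ,   1.        ]]), 'origin': array([ 0.46484875, -0.08912695,  1.00554865]), 'rotation': array([ 0.03318641, -0.04924484, -1.59074318])}
{'camera_matrix': array([[575.76016537,   0.        , 320.46154971],
       [  0.        , 575.76016537, 235.12920909],
       [  0.        ,   0.        ,   1.        ]]), 'origin': array([ 0.50662245, -1.13140199,  0.48552559]), 'rotation': array([ 1.22618373, -0.0118161 , -0.01838684])}
0.0188 {'clock': 0.15, 'joints': array([ 1.12137658,  0.43506284,  0.02497587,  1.57383569, -0.0116129 ,
        1.1340351 , -0.07511303]), 'dq': array([-0.00116381, -0.00133342,  0.00026642, -0.00429215,  0.00056293,
        0.0013057 ,  0.00094044]), 'joint_efforts': array([ 9.31603354e-04, -6.68263149e+01,  9.85637158e-01, -3.14694607e+01,
       -6.04315172e-02,  3.93746817e-02,  1.05117899e-04]), 'position': array([ 0.21227514, -0.58744764,  0.22614561]), 'ee_rot': array([-3.09335977e+00, -5.41720921e-01,  4.75151078e-04]), 'force': array([ 0.75903518,  0.16902647, -1.3068741 ]), 'ft_torque': array([0.04253881, 0.00121395, 0.00385187]), 'gripper_force': 0.0, 'width': 0.9975724748283255}
```

View pics/top0.png

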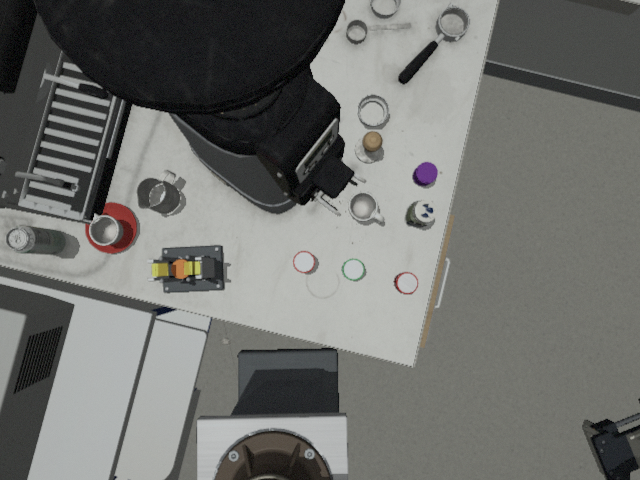

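View pics/side0.png

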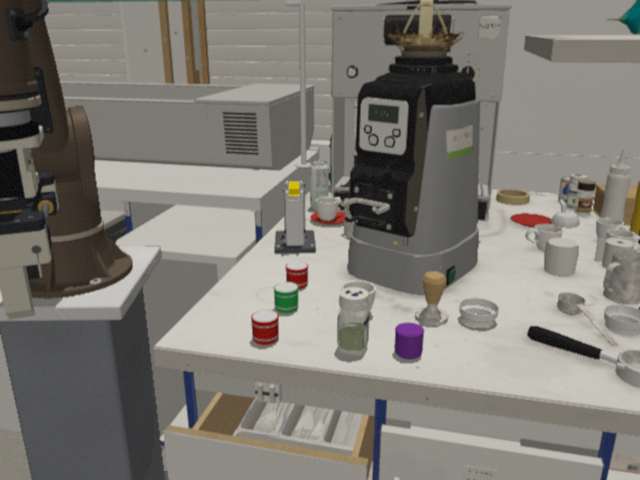

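Top view: red pods at (304,262) and (406,283), the green pod between them at (353,270), the magazine with yellow lips and orange follower around (182,269). Look-alikes are the purple pod at (425,173), the red saucer at (110,228) and the red can. The red pods match the description, so I'll take those two.

```bash
cat > m.py <<'E'
from h import *
z=np.load("top0.npz"); im,P=z["im"],z["P"]
for c in((304,262),(353,270),(406,283)):
    s=P[c[1]-16:c[1]+17,c[0]-16:c[0]+17].reshape(-1,3); q=s[(s[:,2]>.036)&(s[:,2]<.06)]
    r=cv2.minEnclosingCircle(q[:,:2].astype(np.float32)); print(c,q.mean(0),(q.min(0)+q.max(0))/2,r,np.median(q[:,2]))
h=cv2.cvtColor(im,cv2.COLOR_RGB2HSV)
m=np.zeros((480,640),bool); m[240:300,145:235]=1
for nm,lo,hi in(("yel",22,35),("or",8,20)):
    k=m&(h[...,0]>=lo)&(h[...,0]<=hi)&(h[...,1]>140)&(h[...,2]>60); n,_,st,ce=cv2.connectedComponentsWithStats(k.astype(np.uint8))
    for i in range(1,n):
        if st[i,4]>15:
            q=P[_==i]; print(nm,ce[i],st[i],q.mean(0).round(4),np.percentile(q,[3,97],0).round(4).tolist())
# side 
k=m&(P[...,2]>.006)&(P[...,2]<.02); print("base",cv2.minAreaRect(P[k][:,:2].astype(np.float32)),k.sum())
k=m&(P[...,2]>.1); print("top",cv2.minAreaRect(P[k][:,:2].astype(np.float32)),P[k].mean(0),P[k][:,2].max())
k=m&(P[...,2]>.003)&(P[...,2]<.2); print("all",cv2.minAreaRect(P[k][:,:2].astype(np.float32)))
z=np.load("side0.npz"); P2,im2=z["P"],z["im"]; h=cv2.cvtColor(im2,cv2.COLOR_RGB2HSV)
k=(h[...,0]>22)&(h[...,0]<35)&(h[...,1]>140); k[:, :275]=0;k[:,320:]=0;k[:170]=0;k[210:]=0
print("side yel",P2[k].mean(0),np.percentile(P2[k],[3,97],0).tolist())
a=cv2.resize(im[235:305,135:240],None,fx=7,fy=7); b=cv2.resize(im2[160:350,240:330],None,fx=490/190,fy=490/190)
cv2.imwrite("pics/c1.png",np.hstack([a,b[:490,:]])[:,:800,::-1] if a.shape[0]==b.shape[0] else a[...,::-1])
E
python3 m.py
```

```text
(304, 262) [ 0.47714641 -0.07530863  0.04301524] [ 0.4777201  -0.0754215   0.04297797] ((0.47702690958976746, -0.07545480132102966), 0.022733716294169426) 0.04307317795232041
(353, 270) [ 0.4594232  -0.17658731  0.04294581] [ 0.45916596 -0.17640379  0.04231171] ((0.45946258306503296, -0.17670421302318573), 0.02268259786069393) 0.0429448565872631
(406, 283) [ 0.42898667 -0.28712479  0.04290709] [ 0.42898259 -0.28727412  0.04231894] ((0.42897671461105347, -0.2875933349132538), 0.02302558161318302) 0.042968109193278425
yel [186.34042553 267.21276596] [184 261   5  14  47] [0.4704 0.1409 0.1366] [[0.4578, 0.1357, 0.1327], [0.48, 0.1462, 0.1449]]
yel [193.21875 267.34375] [192 262   3  13  32] [0.4698 0.1287 0.1345] [[0.4575, 0.1272, 0.1309], [0.4798, 0.1299, 0.1408]]
yel [162.59433962 269.16037736] [158 264  10  12 106] [0.4674 0.1792 0.1542] [[0.4569, 0.1776, 0.1312], [0.4772, 0.1906, 0.1448]]
or [178.61711712 268.73423423] [171 259  18  20 222] [0.468  0.1653 0.1004] [[0.4518, 0.1528, 0.0509], [0.4849, 0.1794, 0.1014]]
base ((0.4676004946231842, 0.1615878939628601), (0.09586972743272781, 0.1274682730436325), 1.6789939403533936) 1529
top ((0.47168728709220886, 0.06139954924583435), (0.04884333163499832, 0.3001948893070221), 2.4462060928344727) [0.46768639 0.15234866 0.15224796] 1.0055486507314593
all ((0.46557581424713135, 0.17083048820495605), (0.18655729293823242, 0.12162996083498001), 87.9059066772461)
side yel [0.47101785 0.14403158 0.14143853] [[0.4592980712063633, 0.1206740378227504, 0.13177422277742357], [0.4813679818097051, 0.19244491394485544, 0.1455959640707389]]
```

View pics/c1.png

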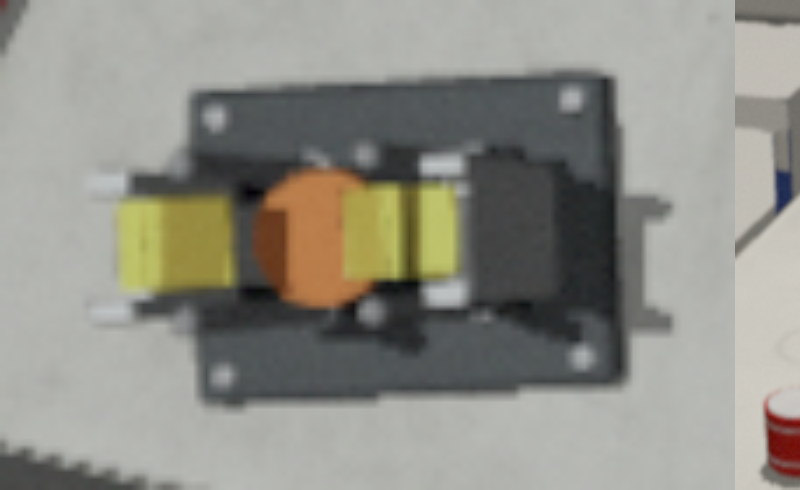

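Crop: the magazine's four rods, orange follower and two yellow lips are clear. Axis is about (0.469, 0.1615), yaw about +0.03 rad. The first target is the far red pod at (0.429, -0.287), gripped along x.

Call:
apply_moves(
  commands=[
    [100, 0.452, 0.625, -0.15, 0.314],
    [100, 0.452, 0.625, -0.15, 0.314],
    [100, 0.452, 0.625, -0.15, 0.314],
    [100, 0.452, 0.625, -0.15, 0.314],
    [100, 0.452, 0.625, -0.15, 0.314],
    [100, 0.452, 0.625, -0.15, 0.314],
    [100, 0.452, 0.625, -0.15, 0.314],
    [100, 0.452, 0.625, -0.15, 0.314],
    [100, 0, 0, 0, 0],
    [100, 0, 0, 0, 0],
  ],
  newtons=40,
)

```text
clock: 1.4
position: [0.4289, -0.2883, 0.1546]
ee_rot: [-2.187, -2.255, 0.001]
force: [0.1, -0.1, -0.2]
width: 1.002
gripper_force: 0.0
```

Call:
apply_moves(
  commands=[
    [100, 0, 0, -0.5, 0],
    [100, 0, 0.01, -0.5, 0],
    [100, 0, 0, -0.5, 0],
    [100, 0, 0, -0.5, 0],
    [100, 0, 0, -0.3, 0],
    [100, 0, 0, -0.11, 0],
    [100, 0, 0, 0, 0],
    [0, 0, 0, 0, 0],
    [0, 0, 0, 0, 0],
    [0, 0, 0, 0, 0],
    [0, 0, 0, 0, 0],
    [0, 0, 0, 0, 0],
  ],
  newtons=40,
)

```text
clock: 2.9
position: [0.4294, -0.2872, 0.0102]
ee_rot: [2.185, 2.257, 0.0]
force: [0.6, -0.7, -0.7]
width: 0.507
gripper_force: 0.1
```

Call:
apply_moves(
  commands=[
    [0, 0, 0, 0, 0],
    [0, 0, 0, 0, 0],
    [0, 0, 0, 0.2, 0],
    [0, 0, 0, 0.5, 0],
    [0, -0.1, 0, 0.6, 0],
    [0, -0.2, 0, 0.6, 0],
    [0, -0.2, 0, 0.6, 0],
    [0, 0, 0, 0.5, 0],
    [0, 0, 0, 0.1, 0],
  ],
)

```text
clock: 4.03
position: [0.4002, -0.2877, 0.1987]
ee_rot: [2.183, 2.253, 0.001]
force: [-0.1, 0.5, -0.7]
width: 0.486
gripper_force: 40.0
```

Run:
```python
from h import *
im,d,P=cloud("side"); cv2.imwrite("pics/s1.png",im[100:480,:400,::-1]); print(observe()["position"],observe()["width"],observe()["gripper_force"],observe()["force"])
```

```text
[ 0.39997051 -0.28752769  0.19807253] 0.48696715637533317 39.99995650257915 [-0.04057749  0.33029217 -0.01526616]
```

View pics/s1.png

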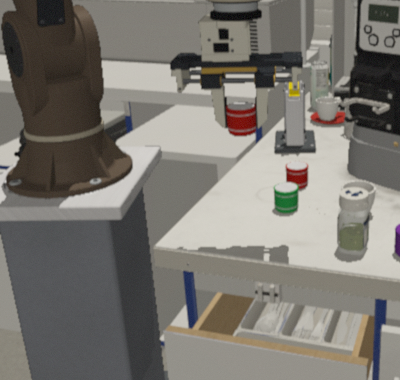

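The red pod hangs upright between the fingers at (242,120) in the crop, and the green pod still stands at (286,197).

Call:
apply_moves(
  commands=[
    [0, 0, 0.4, 0, 0],
    [0, 0, 0.8, 0, 0],
    [0, 0, 0.9, 0, 0],
    [0, 0, 0.9, 0, 0],
    [0, 0, 0.9, 0, 0],
    [0, 0, 0.9, 0, 0],
    [0, 0.15, 0.9, 0, 0],
    [0, 0.3, 0.9, 0, 0],
    [0, 0.4, 0.6, 0, 0],
    [0, 0.3, 0.29, 0, 0],
    [0, 0, 0, 0, 0],
    [0, 0, 0, 0, 0],
  ],
)

```text
clock: 5.58
position: [0.4674, 0.1614, 0.1952]
ee_rot: [-2.185, -2.256, 0.003]
force: [0.3, -1.1, -0.5]
width: 0.486
gripper_force: 40.0
```

Run:
```python
from h import *
im,d,P=cloud("side"); im2,d2,P2=cloud("top")
a=cv2.resize(im[110:270,240:360],None,fx=3.5,fy=3.5); b=cv2.resize(im2[220:320,130:240],(int(110*5.6*.7),392)); b=cv2.copyMakeBorder(b,0,560-392,0,0,0)
cv2.imwrite("pics/c2.png",np.hstack([a[:560,:370],b[:560,:430]])[...,::-1]); o=observe(); print(o["position"],o["ee_rot"],o["width"],o["force"])
```

```text
[0.4676536  0.16113637 0.19576604] [ 2.18663008e+00  2.25569839e+00 -1.95450249e-03] 0.4880369598697511 [-0.34839716 -0.26171744 -0.33276449]
```

View pics/c2.png

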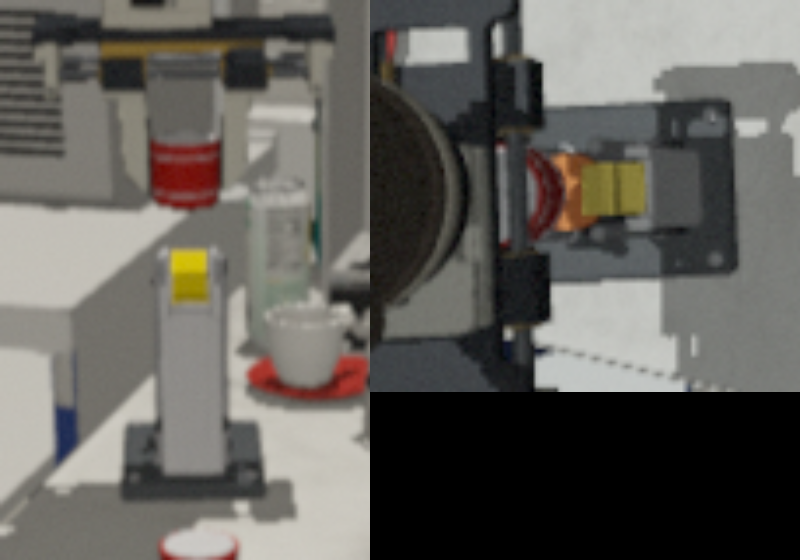

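The pod sits centred above the magazine, with its lower edge at (187,200) over the yellow lip at (190,275). Lowering it now.

Call:
apply_moves(
  commands=[
    [0, 0.02, 0, -0.3, 0],
    [0, 0, 0, -0.3, 0],
    [0, 0, 0, -0.2, 0],
    [0, 0, 0, -0.15, 0],
    [0, 0, 0, -0.1, 0],
    [0, 0, 0, -0.1, 0],
    [0, 0, 0, -0.1, 0],
    [0, 0, 0, -0.1, 0],
  ],
)

```text
clock: 6.68
position: [0.4696, 0.1622, 0.1148]
ee_rot: [2.186, 2.257, 0.0]
force: [0.4, 0.5, 0.3]
width: 0.485
gripper_force: 40.0
```

Call:
apply_moves(
  commands=[
    [0, 0, 0, -0.1, 0],
    [0, 0, 0, -0.1, 0],
    [0, 0, 0, -0.1, 0],
    [0, 0, 0, -0.1, 0],
    [0, 0, 0, 0, 0],
    [0, 0, 0, 0, 0],
  ],
)

```text
clock: 7.42
position: [0.4695, 0.1621, 0.0912]
ee_rot: [-2.186, -2.257, 0.0]
force: [-0.7, -0.9, 3.3]
width: 0.486
gripper_force: 40.0
```

Run:
```python
from h import *
im,d,P=cloud("side"); im2,d2,P2=cloud("top")
a=cv2.resize(im[110:270,240:360],None,fx=3.5,fy=3.5); b=cv2.resize(im2[220:320,130:240],(int(110*5.6*.7),392)); b=cv2.copyMakeBorder(b,0,560-392,0,0,0)
cv2.imwrite("pics/c3.png",np.hstack([a[:560,:370],b[:560,:430]])[...,::-1]); o=observe(); print(o["position"],o["ee_rot"],o["width"],o["force"])
```

```text
[0.46947653 0.16216748 0.09126305] [ 2.18569220e+00  2.25656028e+00 -1.39485367e-04] 0.48673570725066356 [-1.64579085  0.80502399  2.5212573 ]
```

View pics/c3.png

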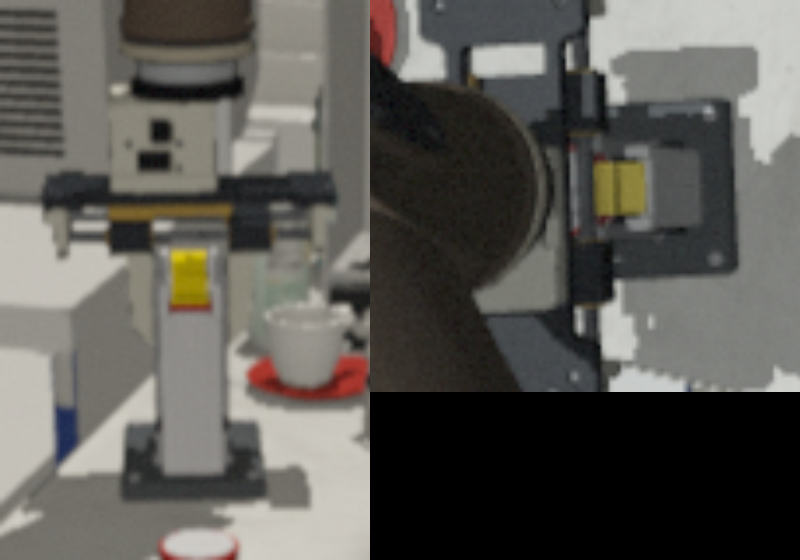

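The pod is below the lip (red strip at (190,308)), and the 3 N upward force is just the follower. Releasing.

Call:
apply_moves(
  commands=[
    [0, 0, 0, -0.03, 0],
    [0, 0, 0, 0, 0],
    [100, 0, 0, 0, 0],
    [100, 0, 0, 0, 0],
    [100, 0, 0, 0, 0],
    [100, 0, 0, 0, 0],
    [100, 0, 0, 0.3, 0],
    [100, 0, 0, 0.6, 0],
    [100, 0, 0, 0.6, 0],
    [100, -0.4, 0, 0.3, 0],
    [100, -0.7, 0, 0, 0],
    [100, -0.7, -0.3, 0, 0],
  ],
)

```text
clock: 9.02
position: [0.3605, 0.1451, 0.1975]
ee_rot: [-2.184, -2.259, -0.002]
force: [-0.6, -0.8, 0.8]
width: 1.001
gripper_force: 0.0
```

Call:
apply_moves(
  commands=[
    [100, 0, -0.41, 0, -0.356],
    [100, 0, -0.41, 0, -0.356],
    [100, 0, -0.41, 0, -0.356],
    [100, 0, -0.41, 0, -0.356],
    [100, 0, -0.41, 0, -0.356],
    [100, 0, -0.41, 0, -0.356],
    [100, 0, -0.41, 0, -0.356],
    [100, 0, -0.41, 0, -0.356],
    [100, 0, -0.4, 0, -0.356],
    [100, 0, 0, 0, 0],
    [100, 0, 0, 0, 0],
  ],
)

```text
clock: 10.4
position: [0.3616, -0.076, 0.1974]
ee_rot: [-3.141, -0.006, -0.0]
force: [0.9, 1.0, -0.5]
width: 0.998
gripper_force: 0.0
```

Run:
```python
from h import *
im,d,P=cloud("side"); im2,d2,P2=cloud("top")
a=cv2.resize(im[110:270,240:360],None,fx=3.5,fy=3.5); b=cv2.resize(im2[220:320,130:240],(int(110*5.6*.7),392)); b=cv2.copyMakeBorder(b,0,560-392,0,0,0)
cv2.imwrite("pics/c4.png",np.hstack([a[:560,:370],b[:560,:430]])[...,::-1]); o=observe(); print(o["position"],o["ee_rot"],o["joints"])
k=im2[240:300,145:235]; q=P2[240:300,145:235].reshape(-1,3); s=q[(abs(q[:,0]-.469)<.015)&(abs(q[:,1]-.1615)<.01)]; print("lid z",np.percentile(s[:,2],[10,50,90]))
for c in((304,262),(353,270)):
    s=P2[c[1]-16:c[1]+17,c[0]-16:c[0]+17].reshape(-1,3); q=s[(s[:,2]>.036)&(s[:,2]<.06)]; print(c,len(q),len(q) and (q.min(0)+q.max(0))/2)
```

```text
[ 0.361613   -0.07578439  0.19737302] [-3.14149380e+00 -5.97066950e-03 -1.44757258e-04] [ 0.41496206  0.07366926 -0.36893293  2.15566989  0.03331196  0.91737471
 -1.54030637]
lid z [0.12608559 0.12868117 0.13074686]
(304, 262) 379 [ 0.47769568 -0.07544938  0.0431685 ]
(353, 270) 382 [ 0.45920432 -0.17638336  0.04221775]
```

View pics/c4.png

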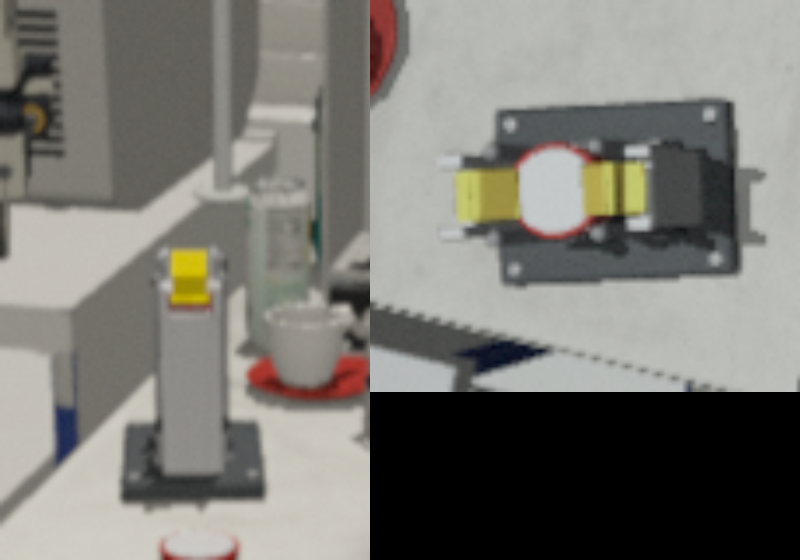

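The first pod is held: white lid under both yellow lips at (555,190) in the crop, z about 0.129. The second red pod and the green pod have not moved.

Call:
apply_moves(
  commands=[
    [100, 0.4, 0, -0.2, 0],
    [100, 0.6, 0, -0.3, 0],
    [100, 0.6, 0, -0.3, 0],
    [100, 0.325, 0, -0.3, 0],
    [100, 0, 0, -0.5, 0],
    [100, 0, 0, -0.5, 0],
    [100, 0, 0, -0.5, 0],
    [100, 0, 0, -0.3, 0],
    [100, 0, 0, -0.2, 0],
    [100, 0, 0, 0, 0],
    [100, 0, 0, 0, 0],
  ],
)

```text
clock: 11.88
position: [0.4776, -0.0764, 0.0119]
ee_rot: [3.142, 0.002, 0.002]
force: [1.0, 0.0, 0.5]
width: 1.001
gripper_force: 0.0
```

Call:
apply_moves(
  commands=[
    [100, 0, 0.01, -0.025, 0],
    [0, 0, 0, 0, 0],
    [0, 0, 0, 0, 0],
    [0, 0, 0, 0, 0],
    [0, 0, 0, 0, 0],
    [0, 0, 0, 0, 0],
    [0, 0, 0, 0, 0],
    [0, 0, 0, 0, 0],
  ],
)

```text
clock: 12.88
position: [0.4771, -0.076, 0.0098]
ee_rot: [3.142, 0.001, 0.0]
force: [0.3, -0.1, 0.8]
width: 0.489
gripper_force: 40.0
```

Call:
apply_moves(
  commands=[
    [0, 0, 0, 0.2, 0],
    [0, 0, 0, 0.5, 0],
    [0, -0.2, 0, 0.6, 0],
    [0, -0.4, 0, 0.6, 0],
    [0, -0.5, 0, 0.6, 0],
    [0, -0.5, 0, 0.44, 0],
    [0, -0.35, 0, 0.2, 0],
    [0, 0, 0.2, 0, 0.356],
    [0, 0, 0.41, 0, 0.356],
    [0, 0, 0.41, 0, 0.356],
    [0, 0, 0.41, 0, 0.356],
    [0, 0, 0.41, 0, 0.356],
  ],
)

```text
clock: 14.38
position: [0.3598, 0.0352, 0.1989]
ee_rot: [2.83, 1.362, 0.001]
force: [-0.1, 0.2, -1.0]
width: 0.486
gripper_force: 40.0
```

Call:
apply_moves(
  commands=[
    [0, 0, 0.5, 0, 0.356],
    [0, 0, 0.55, 0, 0.356],
    [0, 0.1, 0.55, 0, 0.356],
    [0, 0.4, 0.4, 0, 0.356],
    [0, 0.5, 0.12, 0, 0],
    [0, 0.5, 0, 0, 0],
    [0, 0.3, 0, 0, 0],
    [0, 0, 0, 0, 0],
    [0, 0, 0, 0, 0],
  ],
)

```text
clock: 15.5
position: [0.4669, 0.1616, 0.1983]
ee_rot: [-2.185, -2.257, 0.001]
force: [0.5, -0.4, -0.2]
width: 0.488
gripper_force: 40.0
```

Run:
```python
from h import *
im,d,P=cloud("side")
cv2.imwrite("pics/c5.png",cv2.resize(im[110:270,240:360],None,fx=3.5,fy=3.5)[...,::-1]); o=observe(); print(o["position"],o["ee_rot"],o["width"],o["force"])
```

```text
[0.46689545 0.16155612 0.19837553] [ 2.18483423e+00  2.25731226e+00 -9.88565477e-04] 0.4853787240633006 [-0.02568273  0.39238942 -0.45786042]
```

View pics/c5.png

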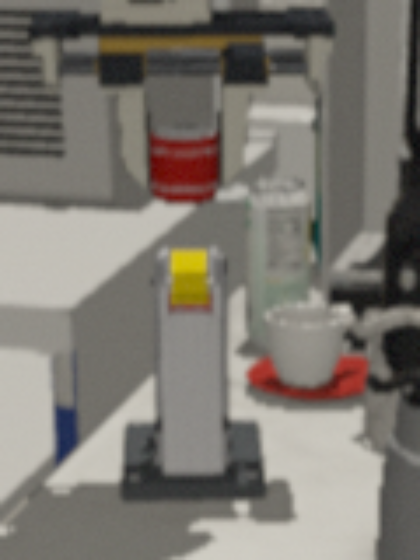

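The second red pod is upright and centred over the lips, lower edge at (185,195).

Call:
apply_moves(
  commands=[
    [0, 0.035, 0.005, -0.3, 0],
    [0, 0, 0, -0.3, 0],
    [0, 0, 0, -0.2, 0],
    [0, 0, 0, -0.15, 0],
    [0, 0, 0, -0.1, 0],
    [0, 0, 0, -0.1, 0],
    [0, 0, 0, -0.1, 0],
    [0, 0, 0, -0.1, 0],
    [0, 0, 0, -0.1, 0],
    [0, 0, 0, -0.1, 0],
  ],
)

```text
clock: 16.8
position: [0.4704, 0.1621, 0.105]
ee_rot: [2.186, 2.257, 0.001]
force: [-0.0, 2.0, 4.2]
width: 0.487
gripper_force: 40.0
```

Call:
apply_moves(
  commands=[
    [0, 0, 0, -0.1, 0],
    [0, 0, 0, -0.1, 0],
    [0, 0, 0, -0.06, 0],
    [0, 0, 0, 0, 0],
    [0, 0, 0, 0, 0],
  ],
)

```text
clock: 17.42
position: [0.4702, 0.1619, 0.0897]
ee_rot: [2.186, 2.257, -0.0]
force: [0.2, 1.0, 5.6]
width: 0.488
gripper_force: 40.0
```

Call:
apply_moves(
  commands=[
    [100, 0, 0, 0, 0],
    [100, 0, 0, 0, 0],
    [100, 0, 0, 0, 0],
    [100, 0, 0, 0, 0],
    [100, 0, 0, 0.3, 0],
    [100, 0, 0, 0.6, 0],
    [100, 0, 0, 0.6, 0],
    [100, -0.4, 0, 0.3, 0],
    [100, -0.7, 0, 0, 0],
    [100, -0.7, -0.6, 0, 0],
    [100, 0, -0.8, 0, 0],
    [100, 0, -0.6, 0, 0],
  ],
)

```text
clock: 18.92
position: [0.3615, 0.0401, 0.1978]
ee_rot: [2.185, 2.255, -0.001]
force: [1.5, 0.6, -0.4]
width: 1.002
gripper_force: 0.0
```

Run:
```python
from h import *
im,d,P=cloud("side"); im2,d2,P2=cloud("top")
a=cv2.resize(im[110:270,240:360],None,fx=3.5,fy=3.5); b=cv2.resize(im2[220:320,130:240],(int(110*5.6*.7),392)); b=cv2.copyMakeBorder(b,0,560-392,0,0,0)
cv2.imwrite("pics/c6.png",np.hstack([a[:560,:370],b[:560,:430]])[...,::-1]); o=observe(); print(o["position"],o["clock"])
q=P2[240:300,145:235].reshape(-1,3); s=q[(abs(q[:,0]-.469)<.015)&(abs(q[:,1]-.1615)<.01)]; print("lid z",np.percentile(s[:,2],[10,50,90]))
c=(353,270);s=P2[c[1]-16:c[1]+17,c[0]-16:c[0]+17].reshape(-1,3); q=s[(s[:,2]>.036)&(s[:,2]<.06)]; print(c,len(q),(q.min(0)+q.max(0))/2)
```

```text
[0.36159743 0.03832344 0.19749348] 19.025
lid z [0.12671878 0.12902708 0.13094663]
(353, 270) 378 [ 0.45925731 -0.17644376  0.04232289]
```

View pics/c6.png

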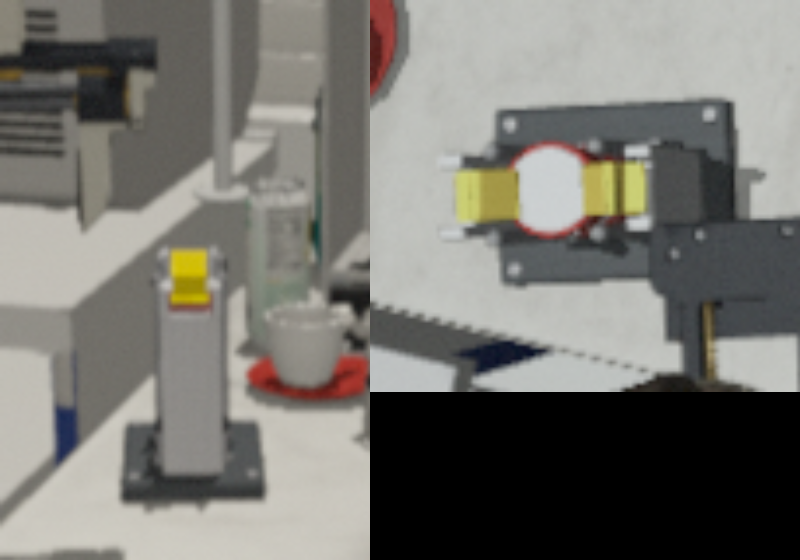

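The upper pod's lid lies flat under both lips at (550,190), z about 0.129. The red pod formerly in front of the magazine is gone from the table, the green pod hasn't moved and the arm is clear.

```bash
python3 -c "
from cell import arm; print(arm.sign_off())"
```

```text
the job is handed in; nothing more can be done
None
```

Both red pods are stacked in the magazine below the yellow lips and let go; the green pod hasn't moved, and I handed the job in at about 19 s.

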